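# Pass the gift carton through the sprung flap

## Task

Take the dark green gift carton from the table and set it down on the infeed deck of the pass-through lane, lengthwise between the low blue rails and in front of the orange flap. Then slide it along the deck through the sprung flap, without lifting it, until it presses firmly but gently against the yellow spring buffer at the far end, and withdraw so that the flap swings shut behind it. Leave the kraft and white cartons, the jar, the tape roll, the stapler and the marker where they are.

Things in the scene. Friction and masses are not known exactly. Their poses are not given: they have to be found in the camera images.
- green_center (a point): Centre of the dark green gift carton with a gold band: a rigid closed box 96 mm long (its x), 60 mm wide (its y), 60 mm high (its z), 0.14 to 0.28 kg; this point is 30 mm above its underside. It starts upright on the table, in any one of three places shared with the other two cartons. More than 15 N against the buffer crushes it.
- hatch: The pass-through lane, fixed to the table. Origin at table level, mid-width, in the plane of the flap. x runs along the lane from the infeed deck towards the buffer, z is up. Flat grey deck 12 mm thick (top at z = 12 mm) from x = -165 mm to the far end; flared dark steel jambs 68 mm above the deck at x = -18 to 5 mm, 76 mm apart at the narrowest.
- infeed (a point): Point on the deck's top, mid-lane, 105 mm before the flap plane: the middle of the infeed, axes as the lane's. The infeed is open above and at its end (60 mm before this point) and reaches 87 mm past it to the jambs. Low blue rails on both sides, 8 mm high above the deck, 76 mm apart inside, 10 mm thick.
- chamber (a point): Point on the deck's top, mid-lane, 100 mm past the flap plane, axes as the lane's: the chamber behind the flap, open above, white walls 68 mm high above the deck (top 80 mm above the table), 84 mm apart inside, from the jambs to the end bracket. Shut fingers fit in from above; the gripper's body must stay above the walls.
- flap (a joint): The orange flap, a stiff plate 74 mm wide, 4 mm thick, 60 mm tall, hung at the lane's +y side on an upright sprung hinge in the doorway. 0 = shut across the lane; grows to 1.5 rad as it swings inwards (lane +x); it opens only inwards. It pushes back with 1 to 3 N at its free edge, sweeps the chamber up to 82 mm past the flap plane and shuts only when that is empty.
- bracket: Dark steel end bracket with the yellow spring buffer pad (60 mm wide, 46 mm high). Origin on the deck, 288 mm past the flap plane, axes as the lane's. The pad's adjuster differs each time, unmeasured: its free face stands 38 to 93 mm before this origin and must be felt for. The pad yields from 3 N, 4 N more per mm, 6 mm at most, and springs back. Firm is 5 N or more for a moment; 15 N is too much.
- kraft: Brown kraft carton of the same size (96 x 60 x 60 mm), origin under its centre. Leave alone.
- white: White carton with a red band, same size, origin under its centre. Leave alone.
- jar: Pink jar with black cap, 52 mm across, 85 mm high, origin under its centre. Leave alone.
- tape: Roll of brown tape lying flat, 90 mm across, 48 mm high, origin under its centre. Leave alone.
- stapler: Red stapler, 130 x 34 x 50 mm, origin under its centre. Leave alone.
- marker: Blue marker pen lying down, 120 mm long, 16 mm thick. Leave alone.
Mind the look-alikes: they are no part of the job. What is shaped like the part that bears green_center but purple or turquoise is not meant.

How it is judged:
On the way, in this order (a step that is already met when the one before it is completed fails the run):
1. the green carton stands lengthwise on the infeed deck, between the rails, in front of the flap (z of green_center in the frame of hatch between 0.038 and 0.046 m and x of green_center in the frame of hatch between -0.165 and -0.045 m and y of green_center in the frame of hatch between -0.012 and 0.012 m and angle between the x axis of green_center and the x axis of hatch, either way round below 0.25 rad), for 0.2 s.
2. the carton, sliding on the deck, is in the doorway and holds the flap open (value of joint flap above 0.6 rad and x of green_center in the frame of hatch between -0.025 and 0.06 m and z of green_center in the frame of hatch below 0.048 m), for 0.05 s.
3. the carton presses on the spring buffer with at least 5 N (contact force between green and bracket above 5 N and x of green_center in the frame of hatch above 0.13 m), for 0.1 s.
At the end, for the whole second after the job is handed in: The green carton rests upright on the chamber floor behind the flap, its centre 130 to 220 mm past the flap plane, still and untouched, and the flap is shut (under 0.08 rad) (value of joint flap below 0.08 rad and x of green_center in the frame of hatch between 0.13 and 0.22 m and z of green_center in the frame of hatch between 0.037 and 0.047 m and angle between green_center's own z axis and vertical below 0.1 rad and linear speed of green below 0.02 m/s).
It fails at once if the carton is pressed on the buffer with more than 15 N (contact force between green and bracket above 15 N).
It fails at once if the carton is lifted off the deck in the doorway or let down into the chamber from above, in place of being slid through the flap (x of green_center in the frame of hatch between -0.03 and 0.3 m and y of green_center in the frame of hatch between -0.05 and 0.05 m and z of green_center in the frame of hatch between 0.062 and 0.1 m).
It fails at once if a bystander is moved by more than 20 mm (distance of any of kraft, white, jar, tape, stapler, marker from where it was at the start of the episode above 0.02 m).
It also fails if it takes over 72 s, if anything falls off the work surface, if the arm or the gripper's body presses on something with over 40 N, if the wrist force passes 120 N, or if a joint passes its speed limit or range.

## Robot

A 6-joint arm with a two-finger parallel gripper is mounted at the origin on the work surface. World frame = base frame: x ahead of the robot, y to its left, z up, the work surface at z = 0. Lengths are in m, angles in rad, forces in N, time in s.
With the tool pointing down it reaches from about 0.35 to 0.775 m from the base axis. Payload 7.3 kg.
Tool frame: the origin (TCP) lies between the finger pads; the fingertips stand 17 mm ahead of it and the grasp point (between the pads) lies 2 mm behind it; z points along the fingers, y is the line along which they close (so a half turn about z gives the same grasp; the last joint's range is limited). The gripper opens to 92 mm and grips with 3 to 60 N. Pads are 19 mm wide; open, the fingers measure 130 mm over their backs; the gripper's body (75 mm by 190 mm) begins 47 mm behind the grasp point.
Start: joints at [1.036, 0.342, 1.524, -0, 1.275, -0.146], TCP at [0.199, 0.486, 0.21] pointing down, gripper open.
Joint ranges: [-2.53, 2.53], [-0.77, 2.02], [0.04, 2.7], [-1, 4.14], [0.28, 2.66], [-3.11, 3.11]. Speed limits (rad/s): [2.57, 2.57, 3.14, 3.14, 3.14, 3.14].

## Interface

Orientations are given as [roll, pitch, yaw] about the fixed x, y, z axes, in that order (R = Rz(yaw) Ry(pitch) Rx(roll)).
In Python, from cell import robot, optics gives the robot as it stands.
- The arm moves only by the tool play_rows, never from a script. Its argument "rows" is a list of rows, each a list of 7 numbers: the shift along the tool's x, y, z in cm, then the turn, a rotation vector about the tool's x, y, z in rad, then the opening, from 0 (shut) to 1 (fully open). In form: [[tx, ty, tz, wx, wy, wz, grip], ...]. A call has 1 to 20 rows; each row is the pose to reach, as a shift and turn from the pose commanded when the call began, along the tool's axes at that moment; what a row does not reach only later rows make up. A row lasts 1/10 s, in which the tool goes at most 50 mm and 8.59 degrees, less where a joint would pass 70% of its speed; a pose out of reach is approached as far as the arm can. A call with a gripper value outside its range is refused whole. The fingers move at their own pace and stop on an object; "squeeze" is the grip in N (left out, the last holds). Time passes only in rows, so rows that repeat a pose let the fingers close. It gives the time, the measured TCP pose, the force, the opening and the grip force at its end, in the units of the state.
- robot.observe(): the state, without advancing time (a new reading comes with each control period).
- optics.read_camera(name): name is "side" or "top" or "wrist"; returns (picture, depth): 420x560x3 uint8, red, green, blue; 420x560 float32, m along the optical axis (not along the pixel's ray), 0 where there is no reading.
- optics.camera_model(name): a dict with "fx", "fy", "cx", "cy" (pixels), "dist" ([k1, k2, p1, p2, k3] as OpenCV has them; the pictures are not rectified), "origin" and "rotation" of the camera in the world; the wrist camera has in their place "tool_from_camera" (4x4, takes a point from camera to tool coordinates, whose origin is the TCP and whose axes are the flange's). Camera axes: x right, y up, looking along -z (the intrinsics and any distortion apply to the point x, -y, -z); pixel columns grow to the right and rows downward; lengths in m; the calibration is good to about 2 mm. A picture is of the moment at which its call begins: read the wrist's pose just before it. camera_model takes no time and is no camera call.
- robot.hand_in(): hands the job in; it is judged then, once.
The state is a dict: "time": time; "qpos": joint angles; "qvel": joint speeds; "joint_efforts": joint torques, N m; "tool_pos": TCP position; "tool_rot": TCP orientation; "contact_force": force on the tool from outside, world axes, zero at the start; "torque": the same for the moment, N m; "opening": finger opening in m; "grip_force": force on a finger pad.
Only numpy, scipy, OpenCV 4.12 (cv2) and the standard library are available. Lean on these libraries where they do the work, as an engineer would, in place of code of your own. Each camera call takes 0.05 s, during which the arm holds its last target. There are 200 camera calls.

## Working session

There is one attempt and no reset: what is moved stays moved. The work goes in short steps, Python scripts to look and compute and a tool call to move; the robot and the scene stay as the last step left them, time stands still between calls to the robot, and variables do not carry over. Pictures are saved under pics/ and viewed, at most 11 in all, crops included, and the job is handed in when it is done.

Besides the shell and the picture viewer there is one more tool, called after "Call:" as name(argument=value, ...) on one line, values as JSON. play_rows: Moves the arm, as the interface text tells. Its arguments: {"type":"object","properties":{"rows":{"type":"array"},"squeeze":{"type":"number"}},"required":["rows"]}

```bash
ls; mkdir -p pics
python3 - <<'E'
from cell import robot, optics
import cv2,numpy as np
s=robot.observe(); print(s)
for n in("side","top"):
    p,d=optics.read_camera(n); cv2.imwrite(f"pics/{n}0.png",p[:,:,::-1]); np.save(f"pics/{n}0.npy",d)
    print(n,optics.camera_model(n))
print(optics.camera_model("wrist"))
E
```

```text
pics
{'time': 0.0, 'qpos': array([ 1.03599184e+00,  3.42696785e-01,  1.52501116e+00,  7.61466857e-06,
        1.27536457e+00, -1.45975391e-01]), 'qvel': array([-0.00052044,  0.00028735, -0.0007404 ,  0.00091375, -0.00179942,
       -0.00044269]), 'joint_efforts': array([ 1.44718622e-03, -4.31253290e+01, -2.44218332e+01,  7.18697486e-02,
        5.58645430e-02, -1.32069599e-04]), 'tool_pos': array([0.1987796 , 0.48546066, 0.20896047]), 'tool_rot': array([-3.14012959e+00, -2.22461448e-04,  2.75276117e+00]), 'contact_force': array([ 0.0328634 , -1.00144022, -0.0502192 ]), 'torque': array([-0.03918885,  0.01727513, -0.06283696]), 'grip_force': 0.0, 'opening': 0.09157953124346471}
side {'fx': 485.3488430802488, 'fy': 485.3488430802488, 'cx': 278.17159895954984, 'cy': 210.8195506448971, 'dist': array([-0.15620358,  0.        ,  0.        ,  0.        ,  0.        ]), 'origin': array([ 0.08686847, -0.82851907,  0.98700561]), 'rotation': array([ 0.78809609,  0.01526538, -0.464285  ])}
top {'fx': 429.0548551780654, 'fy': 429.0548551780654, 'cx': 272.2881559065141, 'cy': 214.58359522621924, 'dist': array([-0.09796916,  0.        ,  0.        ,  0.        ,  0.        ]), 'origin': array([0.36411894, 0.00450459, 1.12479145]), 'rotation': array([ 0.13955491,  0.00888987, -1.56858146])}
{'fx': 370.970627667664, 'fy': 370.970627667664, 'cx': 277.3948464075946, 'cy': 204.01756721380139, 'dist': array([-0.00415771,  0.        ,  0.        ,  0.        ,  0.        ]), 'tool_from_camera': array([[ 5.34309573e-04,  9.63223470e-01,  2.68701063e-01,
         7.15092663e-02],
       [ 9.99999375e-01, -2.50783275e-04, -1.08949663e-03,
        -2.47897041e-04],
       [-9.82042991e-04,  2.68701477e-01, -9.63223002e-01,
        -1.75223311e-01],
       [ 0.00000000e+00,  0.00000000e+00,  0.00000000e+00,
         1.00000000e+00]])}
```

View pics/top0.png

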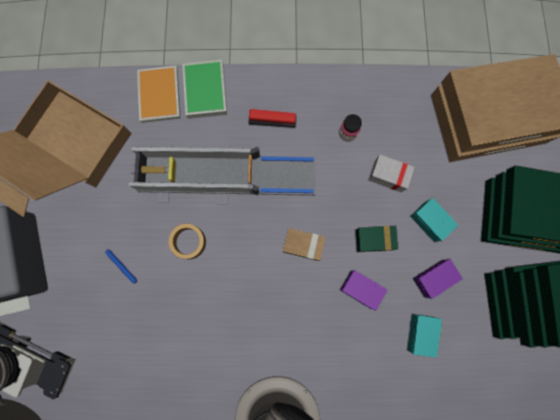

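View pics/side0.png

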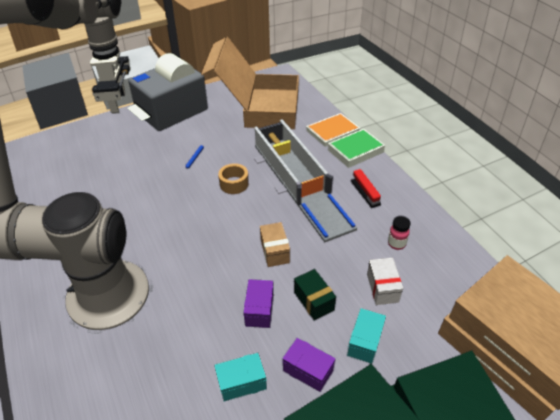

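The top view shows the green carton at about (377,239). The lane runs from the infeed end at (315,175) to the bracket at (140,167), so it points along world +y, with the flap at (251,170) and the yellow pad at (171,169).

```bash
cat > h.py <<'E'
import cv2,numpy as np
from scipy.spatial.transform import Rotation as R
from cell import robot, optics
def pose(n):
    m=optics.camera_model(n)
    if n=="wrist":
        s=robot.observe(); T=np.eye(4); T[:3,:3]=R.from_euler('xyz',s['tool_rot']).as_matrix(); T[:3,3]=s['tool_pos']
        T=T@m['tool_from_camera']; return m,T[:3,3],T[:3,:3]
    return m,np.array(m['origin']),R.from_euler('xyz',m['rotation']).as_matrix()
def rays(P,uv):
    m,o,Rm=P; K=np.array([[m['fx'],0,m['cx']],[0,m['fy'],m['cy']],[0,0,1]])
    q=cv2.undistortPoints(np.float64(uv).reshape(-1,1,2),K,m['dist']).reshape(-1,2)
    return o,np.c_[q[:,0],-q[:,1],-np.ones(len(q))]@Rm.T
def onz(P,uv,z):
    o,d=rays(P,uv); return o+d*((z-o[2])/d[:,2])[:,None]
def cloud(P,dep):
    v,u=np.mgrid[:dep.shape[0],:dep.shape[1]]
    o,d=rays(P,np.c_[u.ravel(),v.ravel()]); return (o+d*dep.ravel()[:,None]).reshape(*dep.shape,3)
E
python3 - <<'E'
from h import *
p=cv2.imread("pics/top0.png"); d=np.load("pics/top0.npy"); P=pose("top"); C=cloud(P,d)
h=cv2.cvtColor(p,cv2.COLOR_BGR2HSV)
def box(mask,z,name,minA=15):
    cs,_=cv2.findContours(mask.astype(np.uint8),cv2.RETR_EXTERNAL,cv2.CHAIN_APPROX_NONE)
    for c in cs:
        if cv2.contourArea(c)<minA: continue
        q=onz(P,c.reshape(-1,2),z)[:,:2]
        r=cv2.minAreaRect(np.float32(q*1000)); print(name,np.round(c.reshape(-1,2).mean(0)),np.round(r[0],1),np.round(r[1],1),round(r[2],1))
H,S,V=[h[:,:,i].astype(int) for i in range(3)]
roi=np.zeros(H.shape,bool); roi[215:260,350:405]=1
top=(abs(C[:,:,2]-.06)<.012)
box(roi&top,.06,'green')
print('z', np.median(C[235:243,365:378,2]))
b=np.zeros(H.shape,bool); b[140:205,255:325]=1
box(b&(H>105)&(H<130)&(S>120),.02,'rail')
w=np.zeros(H.shape,bool); w[140:205,125:260]=1
box(w&(C[:,:,2]>.065),.08,'walls')
box(w&(S>150)&(H>22)&(H<35),.058,'pad',3)
box(w&(S>150)&(H<18),.072,'flap',3)
lane=np.zeros(H.shape,bool); lane[140:210,120:325]=1
np.set_printoptions(precision=3,suppress=True)
print(C[175,260:320:5]); print(C[239,[290,310,330,370],:])
for nm,r in (('kraft',(225,265,278,330)),('white',(150,195,368,420)),('jar',(108,145,335,368))):
    m=np.zeros(H.shape,bool); m[r[0]:r[1],r[2]:r[3]]=1
    box(m&(C[:,:,2]>.045),.06,nm)
E
```

```text
green [378. 238.] [ 454.7 -249.1] [ 61.  100.2] 2.1
z 0.059798346407941017
rail [286. 190.] [584.1 -21.2] [136.4   9.3] 88.7
rail [287. 158.] [669.6 -24. ] [  8.2 138. ] 0.0
walls [195. 168.] [630.7 211.9] [326.4 115.7] 88.9
pad [173. 170.] [628.2 270.8] [ 6.8 55.3] 88.5
[[ 0.626  0.048  0.013]
 [ 0.627  0.034  0.011]
 [ 0.627  0.021  0.012]
 [ 0.627  0.008  0.01 ]
 [ 0.626 -0.005  0.013]
 [ 0.627 -0.019  0.01 ]
 [ 0.628 -0.032  0.007]
 [ 0.627 -0.045  0.01 ]
 [ 0.627 -0.059  0.011]
 [ 0.626 -0.072  0.015]
 [ 0.628 -0.086  0.006]
 [ 0.626 -0.098  0.013]]
[[ 0.452 -0.03   0.06 ]
 [ 0.452 -0.08   0.061]
 [ 0.458 -0.137 -0.002]
 [ 0.452 -0.23   0.059]]
kraft [304. 244.] [440.5 -65.1] [97.7 61.2] 76.8
white [392. 172.] [ 625.5 -293.3] [97.8 62.9] 70.5
jar [351. 126.] [ 748.2 -190. ] [49.9 65.1] 62.5
```

```bash
cat >> h.py <<'E'
def goto(p,yaw,start=None):
    "shift (cm, tool axes) and turn for a pointing-down target"
    s=robot.observe(); R0=R.from_euler('xyz',s['tool_rot'])
    t=R0.inv().apply(np.array(p)-s['tool_pos'])*100
    w=(R0.inv()*R.from_euler('xyz',[np.pi,0,yaw])).as_rotvec()
    return np.round(np.r_[t,w],3).tolist()
E
python3 - <<'E'
from h import *
y=np.radians(92.1)
print(goto([.40,.30,.21],2.753)); print(goto([.48,.05,.21],y)); print(goto([.4547,-.249,.16],y))
E
```

```text
[-25.649, -9.541, -0.089, -0.001, -0.0, -0.0]
[-42.529, -29.643, -0.066, -0.001, 0.001, 1.145]
[-51.522, -58.264, 4.97, -0.001, 0.001, 1.145]
```

Call:
play_rows(rows=[[-13,-5,0,0,0,0,1],[-25.5,-9.5,0,0,0,0.1,1],[-25.5,-9.5,0,0,0,0.2,1],[-25.5,-9.5,0,0,0,0.3,1],[-34,-20,0,0,0,0.5,1],[-42.5,-29.6,0,0,0,0.7,1],[-42.5,-29.6,0,0,0,0.9,1],[-42.5,-29.6,0,0,0,1.145,1],[-42.5,-29.6,0,0,0,1.145,1],[-42.5,-29.6,0,0,0,1.145,1],[-46,-40,2,0,0,1.145,1],[-49,-50,4,0,0,1.145,1],[-51.5,-58.3,5,0,0,1.145,1],[-51.5,-58.3,5,0,0,1.145,1],[-51.5,-58.3,5,0,0,1.145,1],[-51.5,-58.3,5,0,0,1.145,1],[-51.5,-58.3,5,0,0,1.145,1],[-51.5,-58.3,5,0,0,1.145,1],[-51.5,-58.3,5,0,0,1.145,1],[-51.5,-58.3,5,0,0,1.145,1]])

```text
time: 2.1
tool_pos: [0.4546, -0.2477, 0.1596]
tool_rot: [-3.141, -0.001, 1.609]
contact_force: [-0.1, 0.6, -0.3]
opening: 0.0919
grip_force: 0.0
```

Run:
```python
from h import *
P=pose("wrist"); p,d=optics.read_camera("wrist"); cv2.imwrite("pics/w1.png",p[:,:,::-1]); C=cloud(P,d)
m=((abs(C[:,:,2]-.06)<.006)&(abs(C[:,:,0]-.455)<.06)&(abs(C[:,:,1]+.249)<.08)).astype(np.uint8)
m=cv2.morphologyEx(m,cv2.MORPH_OPEN,np.ones((5,5)))
c=max(cv2.findContours(m,cv2.RETR_EXTERNAL,cv2.CHAIN_APPROX_NONE)[0],key=cv2.contourArea).reshape(-1,2)
print(cv2.minAreaRect(np.float32(onz(P,c,.06)[:,:2]*1000)),c.min(0),c.max(0))
```

```text
((455.6061706542969, -252.7887420654297), (60.88658142089844, 95.65633392333984), 2.1888155937194824) [237 142] [317 262]
```

View pics/w1.png

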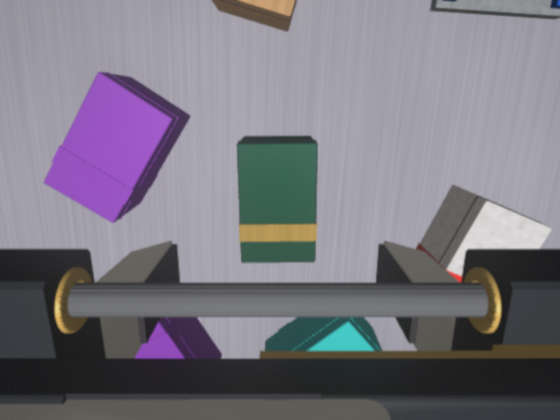

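The wrist view shows the green carton square between the fingers, centred at about (277,200), with no neighbour in the fingers' path. Next I descend and grip.

Call:
play_rows(rows=[[-0.3,0.1,4,0,0,0,1],[-0.3,0.1,7.5,0,0,0,1],[-0.3,0.1,10,0,0,0,1],[-0.3,0.1,11.7,0,0,0,1],[-0.3,0.1,11.7,0,0,0,1],[-0.3,0.1,11.7,0,0,0,0.4],[-0.3,0.1,11.7,0,0,0,0.4],[-0.3,0.1,11.7,0,0,0,0.4],[-0.3,0.1,11.7,0,0,0,0.4],[-0.3,0.1,11.7,0,0,0,0.4],[-0.3,0.1,11.7,0,0,0,0.4],[-0.3,0.1,11.7,0,0,0,0.4]], squeeze=20)

```text
time: 3.35
tool_pos: [0.4559, -0.2521, 0.0432]
tool_rot: [3.141, 0.001, 1.608]
contact_force: [-1.5, 0.6, 6.0]
opening: 0.0401
grip_force: 2.9
```

Run:
```python
from h import *
print(robot.observe())
p,d=optics.read_camera("wrist"); q,_=optics.read_camera("side"); p=cv2.resize(p,(400,300)); q=cv2.resize(q[210:360,200:400],(400,300))
cv2.imwrite("pics/w2.png",np.hstack([p,q])[:,:,::-1])
```

```text
{'time': 3.35, 'qpos': array([-6.52393495e-01,  5.30038214e-01,  1.74530949e+00, -3.60303460e-05,
        8.65311950e-01, -6.89281215e-01]), 'qvel': array([-1.30831217e-03,  1.73401106e-03, -1.07182355e-03,  1.45288604e-03,
       -6.43635016e-06, -1.39800436e-03]), 'joint_efforts': array([ 3.30046741e-01, -4.34724069e+01, -1.72986817e+01,  2.39428505e-01,
       -3.25501040e-01, -3.53753880e-03]), 'tool_pos': array([ 0.45587495, -0.25214956,  0.04316994]), 'tool_rot': array([3.14089011e+00, 6.14557460e-04, 1.60770718e+00]), 'contact_force': array([-1.52281463,  0.59576788,  6.04417501]), 'torque': array([-0.09744723,  0.32396292,  0.01985688]), 'grip_force': 2.877804810705129, 'opening': 0.04010883818833781}
```

View pics/w2.png

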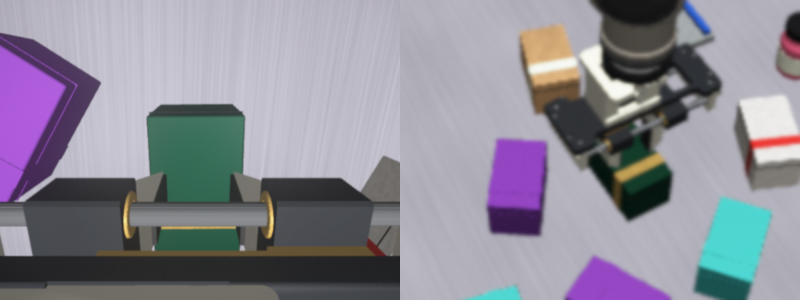

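The opening reads 40 mm, too small for a 60 mm box, and there is a 6 N upward force. I'll check the depth before doing anything else.

Run:
```python
from h import *
np.set_printoptions(precision=4,suppress=True,linewidth=150)
P=pose("wrist"); p,d=optics.read_camera("wrist"); C=cloud(P,d)
for r in (152,160,180,200,220,240): print(r,C[r,[200,212,225,240,275,310,325,336]].round(3).tolist())
m=((p[:,:,1]>p[:,:,0].astype(int)+20)&(p[:,:,1]>p[:,:,2].astype(int)+10))
for r in range(150,290,15):
    c=np.where(m[r])[0]; print(r,c.min() if len(c) else 0,c.max() if len(c) else 0)
```

```text
152 [[0.409, -0.211, -0.001], [0.417, -0.211, -0.001], [0.428, -0.207, 0.026], [0.436, -0.207, 0.027], [0.454, -0.206, 0.028], [0.471, -0.205, 0.029], [0.479, -0.204, 0.031], [0.49, -0.208, -0.001]]
160 [[0.409, -0.216, -0.001], [0.426, -0.207, 0.053], [0.432, -0.207, 0.054], [0.438, -0.206, 0.053], [0.454, -0.206, 0.055], [0.469, -0.205, 0.056], [0.476, -0.205, 0.055], [0.48, -0.204, 0.057]]
180 [[0.409, -0.228, 0.001], [0.427, -0.215, 0.06], [0.432, -0.214, 0.06], [0.439, -0.214, 0.06], [0.454, -0.214, 0.059], [0.469, -0.213, 0.061], [0.476, -0.213, 0.06], [0.481, -0.212, 0.061]]
200 [[0.409, -0.24, 0.0], [0.427, -0.224, 0.06], [0.432, -0.224, 0.059], [0.439, -0.223, 0.061], [0.454, -0.223, 0.06], [0.47, -0.222, 0.06], [0.477, -0.222, 0.059], [0.481, -0.221, 0.061]]
220 [[0.409, -0.253, 0.0], [0.427, -0.233, 0.061], [0.433, -0.232, 0.061], [0.439, -0.232, 0.061], [0.455, -0.232, 0.06], [0.47, -0.231, 0.06], [0.477, -0.231, 0.059], [0.482, -0.231, 0.061]]
240 [[0.409, -0.266, -0.0], [0.427, -0.242, 0.061], [0.432, -0.242, 0.06], [0.439, -0.242, 0.06], [0.455, -0.242, 0.06], [0.471, -0.241, 0.06], [0.478, -0.241, 0.06], [0.483, -0.24, 0.06]]
150 0 0
165 207 341
180 207 340
195 208 340
210 209 339
225 210 339
240 211 338
255 237 318
270 237 317
285 0 0
```

Run:
```python
from h import *
P=pose("wrist"); p,d=optics.read_camera("wrist"); C=cloud(P,d)
s=robot.observe(); print(s['time'],s['opening'],s['grip_force'],s['contact_force'],s['tool_pos'])
for r in (242,246,250,255,265,275): print(r,[(c,C[r,c].round(3).tolist()) for c in (205,212,220,228,235,320,328,336)])
q=p[130:300,150:400]; cv2.imwrite("pics/w3.png",cv2.resize(q,(800,544),interpolation=cv2.INTER_NEAREST)[:,:,::-1])
```

```text
3.55 0.03682775863711152 2.8993014682782814 [-1.83784901  0.28550421  6.35402272] [ 0.45590741 -0.25213947  0.04316865]
242 [(205, [0.412, -0.268, -0.001]), (212, [0.426, -0.244, 0.06]), (220, [0.43, -0.244, 0.06]), (228, [0.434, -0.243, 0.061]), (235, [0.437, -0.243, 0.059]), (320, [0.476, -0.242, 0.059]), (328, [0.479, -0.241, 0.062]), (336, [0.483, -0.242, 0.06])]
246 [(205, [0.412, -0.27, 0.001]), (212, [0.427, -0.245, 0.061]), (220, [0.431, -0.243, 0.067]), (228, [0.435, -0.243, 0.066]), (235, [0.437, -0.244, 0.063]), (320, [0.475, -0.243, 0.062]), (328, [0.478, -0.241, 0.067]), (336, [0.482, -0.241, 0.067])]
250 [(205, [0.425, -0.243, 0.072]), (212, [0.428, -0.243, 0.071]), (220, [0.432, -0.243, 0.071]), (228, [0.435, -0.243, 0.071]), (235, [0.438, -0.244, 0.068]), (320, [0.475, -0.243, 0.067]), (328, [0.478, -0.241, 0.072]), (336, [0.481, -0.241, 0.071])]
255 [(205, [0.426, -0.243, 0.077]), (212, [0.429, -0.243, 0.076]), (220, [0.432, -0.243, 0.076]), (228, [0.435, -0.244, 0.073]), (235, [0.438, -0.246, 0.068]), (320, [0.475, -0.244, 0.069]), (328, [0.477, -0.241, 0.077]), (336, [0.48, -0.241, 0.077])]
265 [(205, [0.428, -0.243, 0.085]), (212, [0.431, -0.243, 0.085]), (220, [0.434, -0.242, 0.086]), (228, [0.437, -0.244, 0.082]), (235, [0.438, -0.25, 0.069]), (320, [0.475, -0.249, 0.07]), (328, [0.476, -0.242, 0.084]), (336, [0.479, -0.241, 0.086])]
275 [(205, [0.43, -0.242, 0.095]), (212, [0.432, -0.242, 0.096]), (220, [0.435, -0.243, 0.094]), (228, [0.438, -0.244, 0.092]), (235, [0.438, -0.254, 0.071]), (320, [0.475, -0.253, 0.071]), (328, [0.475, -0.242, 0.092]), (336, [0.477, -0.24, 0.096])]
```

View pics/w3.png

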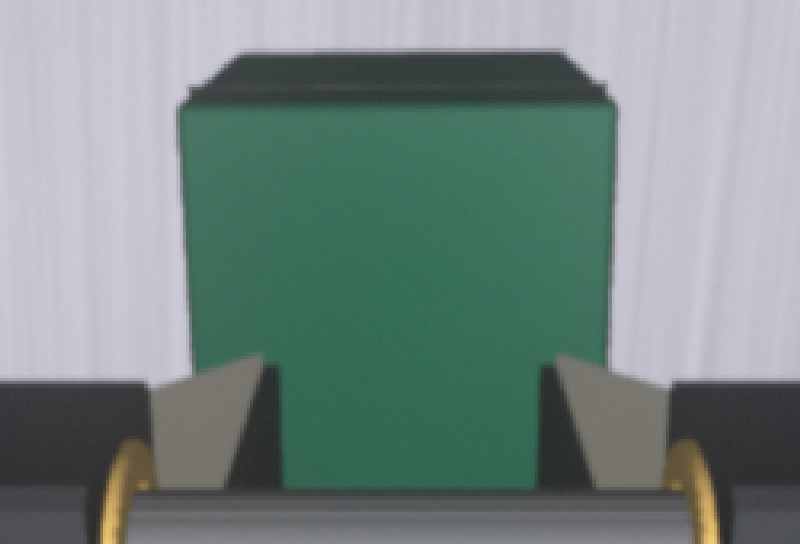

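The fingers are sitting on the carton's top at z≈0.062, although the TCP reads 0.043. So the real fingertips seem to end about 20 mm behind the TCP, not 17 mm ahead of it. I'll lift, open and measure the gripper in tool coordinates.

Call:
play_rows(rows=[[0,0,-2,0,0,0,0.4],[0,0,-6,0,0,0,0.6],[0,0,-9,0,0,0,0.7],[0,0,-9,0,0,0,0.7],[0,0,-9,0,0,0,0.7]])

```text
time: 4.05
tool_pos: [0.4558, -0.2519, 0.1328]
tool_rot: [3.141, 0.001, 1.608]
contact_force: [-0.3, 1.4, -1.2]
opening: 0.0627
grip_force: 0.0
```

Run:
```python
from h import *
P=pose("wrist"); m=P[0]; p,d=optics.read_camera("wrist")
s=robot.observe(); print(s['time'],s['opening'],s['grip_force'],s['contact_force'],s['tool_pos'])
T=m['tool_from_camera']; C=cloud((m,T[:3,3],T[:3,:3]),d)*1000; W=cloud(P,d)
near=(d>0)&(C[:,:,2]<60)
pts=C[near]; print('max tool z of near pts',np.percentile(pts[:,2],[50,90,99,99.9,100]))
v,u=np.where(near&(np.abs(C[:,:,1])<60)&(C[:,:,2]>-70))
for r in range(220,330,8):
    k=v==r
    L=k&(u<277)
    if L.any():
        i=np.where(L)[0]; i=i[[0,len(i)//3,2*len(i)//3,-1]]
        print(r,[(int(u[j]),C[r,u[j]].round(0).astype(int).tolist()) for j in i])
cv2.imwrite("pics/w4.png",p[:,:,::-1])
mk=((abs(W[:,:,2]-.06)<.006)&(abs(W[:,:,0]-.455)<.06)&(abs(W[:,:,1]+.249)<.08)).astype(np.uint8)
mk=cv2.morphologyEx(mk,cv2.MORPH_OPEN,np.ones((5,5)))
c=max(cv2.findContours(mk,cv2.RETR_EXTERNAL,cv2.CHAIN_APPROX_NONE)[0],key=cv2.contourArea).reshape(-1,2)
print(cv2.minAreaRect(np.float32(onz(P,c,.06)[:,:2]*1000)))
```

```text
4.1 0.06339714493420835 0.0 [ 0.4486029   0.09409878 -0.51228192] [ 0.45525917 -0.25148664  0.13189088]
max tool z of near pts [-106.99813222  -91.30760904  -28.96739235  -18.90873245  -15.84703353]
244 [(191, [10, -38, -20]), (197, [10, -35, -19]), (203, [10, -33, -20]), (208, [9, -31, -17])]
252 [(165, [10, -47, -30]), (180, [10, -40, -30]), (195, [10, -34, -30]), (209, [5, -31, -18])]
260 [(157, [11, -47, -39]), (174, [11, -40, -41]), (192, [10, -34, -37]), (209, [2, -30, -20])]
268 [(150, [11, -48, -46]), (170, [11, -40, -46]), (190, [10, -33, -44]), (210, [-3, -30, -18])]
276 [(150, [11, -45, -53]), (169, [11, -39, -53]), (189, [9, -32, -50]), (210, [-6, -30, -20])]
324 [(175, [1, -33, -68]), (182, [-2, -32, -63]), (189, [-4, -31, -61]), (195, [-9, -30, -52])]
((455.4403991699219, -252.99368286132812), (60.73518753051758, 95.63829803466797), 2.1413979530334473)
```

View pics/w4.png

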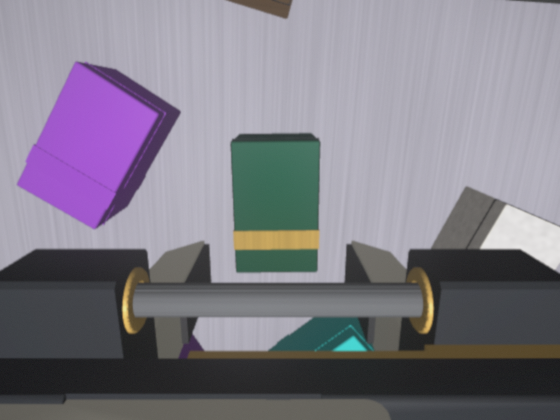

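The point cloud confirms it: the finger tips are at tool z ≈ −18 mm, and the carton hasn't moved. I'll use tip height = TCP z + 0.018, and regrasp lower.

Call:
play_rows(rows=[[0,0,0,0,0,0,1],[0,0,0,0,0,0,1],[0,0,0,0,0,0,1],[0,0,4,0,0,0,1],[0,0,7,0,0,0,1],[0,0,9.5,0,0,0,1],[0,0,11,0,0,0,1],[0,0,12,0,0,0,1],[0,0,12,0,0,0,1],[0,0,12,0,0,0,0.5],[0,0,12,0,0,0,0.5],[0,0,12,0,0,0,0.5],[0,0,12,0,0,0,0.5],[0,0,12,0,0,0,0.5],[0,0,12,0,0,0,0.5]], squeeze=20)

```text
time: 5.6
tool_pos: [0.4556, -0.2519, 0.0131]
tool_rot: [3.142, 0.0, 1.608]
contact_force: [-1.2, 0.8, 5.7]
opening: 0.0595
grip_force: 20.0
```

Run:
```python
from h import *
y=np.radians(89.0)
print(goto([.4556,-.252,.103],1.608)); print(goto([.6265,-.042,.103],y))
```

```text
[-0.013, -0.0, -8.994, 0.0, 0.0, -0.0]
[20.337, 17.858, -8.997, 0.0, 0.0, 0.055]
```

Call:
play_rows(rows=[[0,0,-2,0,0,0,0.5],[0,0,-5,0,0,0,0.5],[0,0,-8,0,0,0,0.5],[1,1,-9,0,0,0,0.5],[4,3.5,-9,0,0,0.01,0.5],[7,6,-9,0,0,0.02,0.5],[10,8.8,-9,0,0,0.03,0.5],[13,11.4,-9,0,0,0.04,0.5],[16,14,-9,0,0,0.055,0.5],[18.5,16.3,-9,0,0,0.055,0.5],[20.3,17.9,-9,0,0,0.055,0.5],[20.3,17.9,-9,0,0,0.055,0.5],[20.3,17.9,-9,0,0,0.055,0.5],[20.3,17.9,-9,0,0,0.055,0.5]], squeeze=20)

```text
time: 7.0
tool_pos: [0.6262, -0.0426, 0.1018]
tool_rot: [-3.14, -0.0, 1.552]
contact_force: [0.6, -0.0, -2.6]
opening: 0.06
grip_force: 20.0
```

Run:
```python
from h import *
P=pose("wrist"); p,d=optics.read_camera("wrist"); W=cloud(P,d); s=robot.observe(); print(s['tool_pos'],s['contact_force'])
q,_=optics.read_camera("side")
h=cv2.cvtColor(p,cv2.COLOR_RGB2HSV); H,S,V=[h[:,:,i].astype(int) for i in range(3)]
def rep(m,z,n):
    m=cv2.morphologyEx(m.astype(np.uint8),cv2.MORPH_OPEN,np.ones((3,3)))
    for c in cv2.findContours(m,cv2.RETR_EXTERNAL,cv2.CHAIN_APPROX_NONE)[0]:
        if cv2.contourArea(c)<80: continue
        c=c.reshape(-1,2); r=cv2.minAreaRect(np.float32(onz(P,c,z)[:,:2]*1000)); print(n,c.min(0),c.max(0),np.round(r[0],1),np.round(r[1],1),round(r[2],1))
rep((H>105)&(H<130)&(S>120),.02,'rail')
rep((H<14)&(S>150)&(V>80),.072,'flap')
rep((H>22)&(H<35)&(S>140),.058,'pad')
rep(abs(W[:,:,2]-.08)<.006,.08,'walls')
g=(H>60)&(H<95)&(S>60)
print('carton bottom/top z',np.percentile(W[g][:,2],[5,50,95]) if g.any() else None, W[g].mean(0))
cv2.imwrite("pics/w5.png",np.hstack([cv2.resize(p,(400,300)),cv2.resize(q[110:260,220:420],(400,300))])[:,:,::-1])
```

```text
[ 0.62633218 -0.04290806  0.10208552] [-0.88205885  0.1219067  -2.743291  ]
rail [333  79] [351 162] [671.3  14.9] [54.9 10.1] 88.8
rail [207  78] [224 160] [586.1  17.4] [54.2 10.2] 88.9
flap [475  13] [559 216] [759.5  16.3] [107.2  30.9] 83.6
walls [357   0] [393  66] [675.6  60.3] [15.1 30.6] 14.6
walls [165   0] [206  66] [582.8  62.7] [30.  17.3] 61.7
carton bottom/top z [0.14748091 0.14875974 0.1498038 ] [ 0.62745835 -0.01894561  0.14912983]
```

View pics/w5.png

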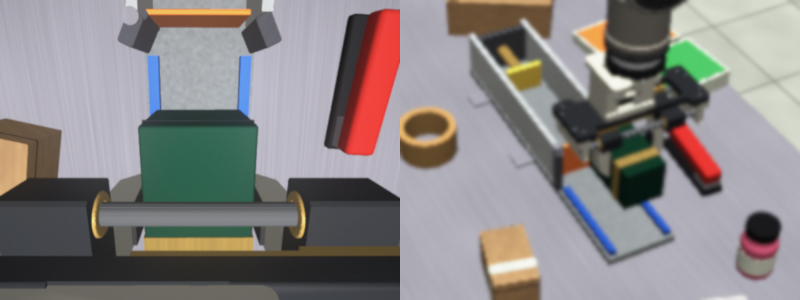

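The carton is held straight above the infeed, with its top at z 0.149 and its bottom about 0.089. The rails at columns 215 and 342 (full resolution) put the lane's midline at x≈0.628. Now I lower it.

Call:
play_rows(rows=[[0,0.1,2.5,0,0,0,0.5],[0,0.1,4.5,0,0,0,0.5],[0,0.1,6,0,0,0,0.5],[0,0.1,7,0,0,0,0.5],[0,0.1,7.4,0,0,0,0.5],[0,0.1,7.6,0,0,0,0.5],[0,0.1,7.6,0,0,0,0.5],[0,0.1,7.6,0,0,0,0.5]])

```text
time: 7.9
tool_pos: [0.6286, -0.0425, 0.0274]
tool_rot: [3.14, 0.0, 1.553]
contact_force: [-0.3, -0.2, -2.2]
opening: 0.0599
grip_force: 20.0
```

Call:
play_rows(rows=[[0,0,0.1,0,0,0,0.5],[0,0,0.2,0,0,0,0.5],[0,0,0.2,0,0,0,0.5],[0,0,0.2,0,0,0,0.5]])

```text
time: 8.3
tool_pos: [0.6283, -0.0423, 0.0251]
tool_rot: [3.141, 0.0, 1.553]
contact_force: [-1.5, -0.4, 1.3]
opening: 0.0599
grip_force: 20.0
```

Call:
play_rows(rows=[[0,0,0,0,0,0,1],[0,0,0,0,0,0,1],[0,0,0,0,0,0,1],[0,0,0,0,0,0,1],[0,0,-3,0,0,0,1],[0,0,-7,0,0,0,1],[0,0,-9,0,0,0,1],[-4,0,-9,0,0,0,0.5],[-7.5,0,-9,0,0,0,0],[-7.5,0,-9,0,0,0,0],[-7.5,0,-9,0,0,0,0],[-7.5,0,-9,0,0,0,0]])

```text
time: 9.5
tool_pos: [0.6266, -0.1165, 0.1144]
tool_rot: [-3.141, -0.001, 1.553]
contact_force: [-0.0, 0.2, -0.1]
opening: 0.0561
grip_force: 0.0
```

Run:
```python
from h import *
P=pose("wrist"); p,d=optics.read_camera("wrist"); W=cloud(P,d); s=robot.observe(); print(s['time'],s['tool_pos'],s['contact_force'],s['opening'])
def rep(m,z,n):
    m=cv2.morphologyEx(m.astype(np.uint8),cv2.MORPH_OPEN,np.ones((5,5)))
    for c in cv2.findContours(m,cv2.RETR_EXTERNAL,cv2.CHAIN_APPROX_NONE)[0]:
        if cv2.contourArea(c)<300: continue
        c=c.reshape(-1,2); r=cv2.minAreaRect(np.float32(onz(P,c,z)[:,:2]*1000)); print(n,c.min(0),c.max(0),np.round(r[0],1),np.round(r[1],1),round(r[2],1))
rep((abs(W[:,:,2]-.072)<.005)&(abs(W[:,:,0]-.628)<.04),.072,'carton')
h=cv2.cvtColor(p,cv2.COLOR_RGB2HSV); H,S,V=[h[:,:,i].astype(int) for i in range(3)]
rep((H>105)&(H<130)&(S>120),.02,'rail')
rep((H<16)&(S>130)&(abs(W[:,:,0]-.628)<.06),.072,'flap')
cv2.imwrite("pics/w6.png",p[:,:,::-1])
```

```text
9.55 [ 0.62665585 -0.11629678  0.11446599] [-0.21256788 -0.87720184  0.06218575] 0.05240489171976483
carton [223   6] [334 182] [629.2 -43.9] [95.4 61.2] 89.0
rail [329   0] [348 172] [670.5 -38.8] [114.3   9.9] 88.8
rail [204   0] [224 172] [584.9 -37.3] [114.3  10.3] 88.9
```

View pics/w6.png

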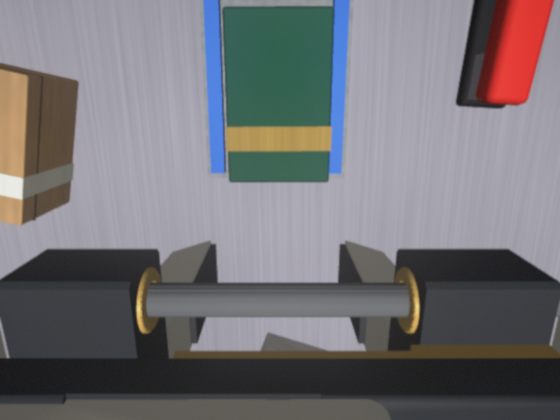

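Carton is well placed (629,−44 mm, square to the rails; in the picture it lies between the rails at columns 215 and 340). Next I shut the fingers and drop in behind it.

Call:
play_rows(rows=[[0,0,0,0,0,0,0],[0,0,0,0,0,0,0],[0,0,0,0,0,0,0],[0,0,0,0,0,0,0],[0,0.05,3,0,0,0,0],[0,0.05,6,0,0,0,0],[0,0.05,8.5,0,0,0,0],[0,0.05,10,0,0,0,0],[0,0.05,10.4,0,0,0,0],[0.3,0.05,10.4,0,0,0,0],[0.6,0.05,10.4,0,0,0,0],[0.9,0.05,10.4,0,0,0,0],[1.1,0.05,10.4,0,0,0,0],[1.1,0.05,10.4,0,0,0,0]], squeeze=10)

```text
time: 10.95
tool_pos: [0.6277, -0.106, 0.0113]
tool_rot: [3.141, 0.0, 1.553]
contact_force: [-0.1, 0.3, -0.1]
opening: 0.0005
grip_force: 0.0
```

Call:
play_rows(rows=[[0.3,0,0,0,0,0,0],[0.6,0,0,0,0,0,0],[1,0,0,0,0,0,0],[1.5,0,0,0,0,0,0],[2,0,0,0,0,0,0],[2.5,0,0,0,0,0,0],[3,0,0,0,0,0,0],[3.5,0,0,0,0,0,0],[4,0,0,0,0,0,0],[4.5,0,0,0,0,0,0],[5,0,0,0,0,0,0],[5.5,0,0,0,0,0,0],[6,0,0,0,0,0,0],[6.5,0,0,0,0,0,0],[7,0,0,0,0,0,0],[7.5,0,0,0,0,0,0],[8,0,0,0,0,0,0]])

```text
time: 12.65
tool_pos: [0.6301, -0.0294, 0.011]
tool_rot: [3.139, 0.005, 1.554]
contact_force: [3.1, -21.3, 2.3]
opening: 0.0003
grip_force: 10.7
```

There's a 21 N reaction, so I'll look before pushing further.

Run:
```python
from h import *
P=pose("wrist"); p,d=optics.read_camera("wrist"); W=cloud(P,d); s=robot.observe(); print(s['time'],s['tool_pos'],s['contact_force'],s['torque'])
q,_=optics.read_camera("side")
m=(abs(W[:,:,2]-.072)<.006)&(abs(W[:,:,0]-.628)<.04)&(W[:,:,1]<.085)
m=cv2.morphologyEx(m.astype(np.uint8),cv2.MORPH_OPEN,np.ones((5,5)))
for c in cv2.findContours(m,cv2.RETR_EXTERNAL,cv2.CHAIN_APPROX_NONE)[0]:
    if cv2.contourArea(c)>500: c=c.reshape(-1,2); print(c.min(0),c.max(0),cv2.minAreaRect(np.float32(onz(P,c,.072)[:,:2]*1000)))
cv2.imwrite("pics/w7.png",np.hstack([cv2.resize(p,(400,300)),cv2.resize(q[130:230,240:373],(400,300))])[:,:,::-1])
```

```text
12.7 [ 0.63026295 -0.02885364  0.01111741] [  3.00121855 -15.99801807   1.51313335] [-2.39714757 -0.26554774  0.1685757 ]
[157   0] [370 282] ((629.912841796875, 26.84565544128418), (61.61125946044922, 86.92327880859375), 0.41230010986328125)
[113   0] [144  45] ((590.7698364257812, 64.48934173583984), (11.669421195983887, 8.523110389709473), 87.51929473876953)
```

View pics/w7.png

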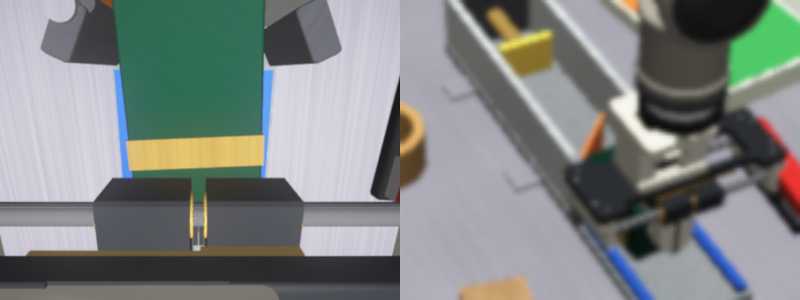

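The flap is already swinging open and the carton is flat in the doorway. The high force fits the short lever arm near the hinge, and it has dropped to 16 N. I'll carry on slowly.

Call:
play_rows(rows=[[0.2,0,0,0,0,0,0],[0.4,0,0,0,0,0,0],[0.6,0,0,0,0,0,0],[0.8,0,0,0,0,0,0],[1,0,0,0,0,0,0],[1.2,0,0,0,0,0,0]])

```text
time: 13.35
tool_pos: [0.6302, -0.016, 0.0108]
tool_rot: [3.139, 0.002, 1.552]
contact_force: [3.3, -9.6, 1.4]
opening: 0.0005
grip_force: 5.1
```

Call:
play_rows(rows=[[0.3,0,0,0,0,0,0],[0.6,0,0,0,0,0,0],[1,0,0,0,0,0,0],[1.4,0,0,0,0,0,0],[1.8,0,0,0,0,0,0],[2.2,0,0,0,0,0,0],[2.6,0,0,0,0,0,0],[3,0,0,0,0,0,0],[3.4,0,0,0,0,0,0],[3.8,0,0,0,0,0,0],[4.2,0,0,0,0,0,0],[4.6,0,0,0,0,0,0],[5,0,0,0,0,0,0],[5.4,0,0,0,0,0,0],[5.8,0,0,0,0,0,0],[6.2,0,0,0,0,0,0]])

```text
time: 14.95
tool_pos: [0.6303, 0.0475, 0.0106]
tool_rot: [3.141, 0.0, 1.552]
contact_force: [1.8, -6.5, 1.9]
opening: 0.0006
grip_force: 3.0
```

Call:
play_rows(rows=[[0.4,0,0,0,0,0,0],[0.8,0,0,0,0,0,0],[1.2,0,0,0,0,0,0],[1.6,0,0,0,0,0,0],[2,0,0,0,0,0,0],[2.4,0,0,0,0,0,0],[2.8,0,0,0,0,0,0],[3.2,0,0,0,0,0,0],[3.6,0,0,0,0,0,0],[4,0,0,0,0,0,0],[4.4,0,0,0,0,0,0],[4.8,0,0,0,0,0,0],[5.2,0,0,0,0,0,0],[5.6,0,0,0,0,0,0],[6,0,0,0,0,0,0],[6.4,0,0,0,0,0,0]])

```text
time: 16.55
tool_pos: [0.6318, 0.1117, 0.0106]
tool_rot: [3.141, 0.0, 1.553]
contact_force: [2.3, -5.0, 1.4]
opening: 0.0003
grip_force: 2.2
```

Run:
```python
from h import *
P=pose("wrist"); p,d=optics.read_camera("wrist"); W=cloud(P,d); s=robot.observe(); print(s['time'],s['tool_pos'],s['contact_force'],s['torque'])
h=cv2.cvtColor(p,cv2.COLOR_RGB2HSV); H,S,V=[h[:,:,i].astype(int) for i in range(3)]
m=(H>22)&(H<35)&(S>140)&(W[:,:,1]>.22)
print('pad',m.sum(),np.percentile(W[m],[2,10,50,90,98],axis=0).round(4) if m.any() else '')
g=(H>60)&(H<95)&(S>60)&(abs(W[:,:,2]-.072)<.006); print('carton',np.percentile(W[g],[1,50,99],axis=0).round(4))
g=g.astype(np.uint8); c=max(cv2.findContours(g,cv2.RETR_EXTERNAL,cv2.CHAIN_APPROX_NONE)[0],key=cv2.contourArea).reshape(-1,2); print(cv2.minAreaRect(np.float32(onz(P,c,.072)[:,:2]*1000)))
cv2.imwrite("pics/w8.png",p[:,:,::-1])
```

```text
16.6 [0.63167949 0.11236369 0.01056952] [ 1.97170985 -3.72175952  1.15020487] [-0.51303817 -0.29408093  0.0119787 ]
pad 0 
carton [[0.6047 0.1341 0.0707]
 [0.6335 0.184  0.0722]
 [0.6625 0.21   0.0736]]
((633.58935546875, 183.06544494628906), (54.64272689819336, 59.09512710571289), 88.97045135498047)
```

View pics/w8.png

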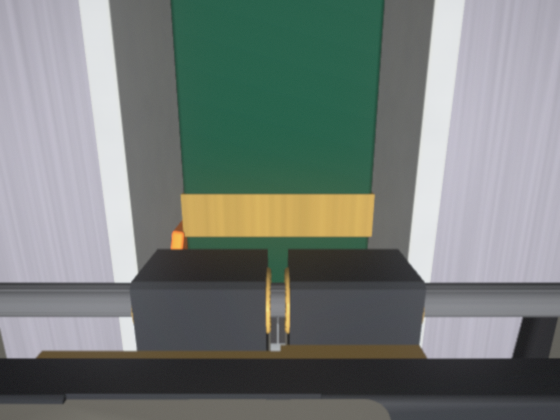

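The carton is straight in the chamber, with the flap's edge at (178,238) resting on its side. I'll advance to near the expected pad, then feel for it.

Call:
play_rows(rows=[[0.3,0,0,0,0,0,0],[0.6,0,0,0,0,0,0],[0.9,0,0,0,0,0,0],[1.2,0,0,0,0,0,0],[1.5,0,0,0,0,0,0],[1.8,0,0,0,0,0,0],[2.1,0,0,0,0,0,0],[2.4,0,0,0,0,0,0],[2.7,0,0,0,0,0,0],[2.8,0,0,0,0,0,0]])

```text
time: 17.6
tool_pos: [0.6319, 0.1397, 0.0105]
tool_rot: [3.141, 0.0, 1.553]
contact_force: [3.4, -4.7, 2.4]
opening: 0.0006
grip_force: 2.8
```

Call:
play_rows(rows=[[0.2,0,0,0,0,0,0],[0.4,0,0,0,0,0,0],[0.6,0,0,0,0,0,0],[0.7,0,0,0,0,0,0],[0.8,0,0,0,0,0,0],[0.9,0,0,0,0,0,0],[0.9,0,0,0,0,0,0]])

```text
time: 18.3
tool_pos: [0.632, 0.1486, 0.0105]
tool_rot: [3.141, 0.0, 1.553]
contact_force: [1.9, -4.1, 2.6]
opening: 0.0005
grip_force: 2.4
```

Call:
play_rows(rows=[[0.05,0,0,0,0,0,0],[0.1,0,0,0,0,0,0],[0.15,0,0,0,0,0,0],[0.2,0,0,0,0,0,0],[0.2,0,0,0,0,0,0]])

```text
time: 18.8
tool_pos: [0.632, 0.1505, 0.0105]
tool_rot: [3.142, 0.0, 1.553]
contact_force: [2.8, -4.6, 2.9]
opening: 0.0009
grip_force: 2.6
```

Call:
play_rows(rows=[[0.05,0,0,0,0,0,0],[0.1,0,0,0,0,0,0],[0.15,0,0,0,0,0,0],[0.2,0,0,0,0,0,0],[0.2,0,0,0,0,0,0]])

```text
time: 19.3
tool_pos: [0.6317, 0.1528, 0.0105]
tool_rot: [-3.141, -0.0, 1.553]
contact_force: [-0.6, -3.2, 2.5]
opening: 0.0004
grip_force: 1.5
```

Call:
play_rows(rows=[[0.05,0,0,0,0,0,0],[0.1,0,0,0,0,0,0],[0.15,0,0,0,0,0,0],[0.2,0,0,0,0,0,0],[0.25,0,0,0,0,0,0],[0.25,0,0,0,0,0,0]])

```text
time: 19.9
tool_pos: [0.6319, 0.1553, 0.0105]
tool_rot: [-3.141, -0.0, 1.553]
contact_force: [-0.8, -2.5, 1.4]
opening: 0.0003
grip_force: 1.1
```

Call:
play_rows(rows=[[0.05,0,0,0,0,0,0],[0.1,0,0,0,0,0,0],[0.15,0,0,0,0,0,0],[0.2,0,0,0,0,0,0],[0.25,0,0,0,0,0,0],[0.25,0,0,0,0,0,0]])

```text
time: 20.5
tool_pos: [0.6321, 0.1578, 0.0105]
tool_rot: [-3.141, -0.0, 1.553]
contact_force: [-0.3, -1.7, -0.5]
opening: 0.0008
grip_force: 0.4
```

Call:
play_rows(rows=[[0.05,0,0,0,0,0,0],[0.1,0,0,0,0,0,0],[0.15,0,0,0,0,0,0],[0.2,0,0,0,0,0,0],[0.2,0,0,0,0,0,0]])

```text
time: 21.0
tool_pos: [0.6321, 0.1597, 0.0106]
tool_rot: [-3.142, -0.0, 1.553]
contact_force: [-0.6, -0.4, -0.9]
opening: 0.0002
grip_force: 0.4
```

Call:
play_rows(rows=[[0.05,0,0,0,0,0,0],[0.1,0,0,0,0,0,0],[0.15,0,0,0,0,0,0],[0.2,0,0,0,0,0,0],[0.2,0,0,0,0,0,0]])

```text
time: 21.5
tool_pos: [0.6323, 0.1617, 0.0106]
tool_rot: [3.141, -0.0, 1.553]
contact_force: [0.3, -1.0, -0.4]
opening: 0.0009
grip_force: 0.4
```

Call:
play_rows(rows=[[0.05,0,0,0,0,0,0],[0.1,0,0,0,0,0,0],[0.15,0,0,0,0,0,0],[0.2,0,0,0,0,0,0],[0.2,0,0,0,0,0,0]])

```text
time: 22.0
tool_pos: [0.6322, 0.163, 0.0107]
tool_rot: [-3.141, 0.001, 1.553]
contact_force: [-0.5, -5.2, 0.1]
opening: 0.0004
grip_force: 2.5
```

Contact at tool y≈0.162. The buffer pushes back with about 4–5 N. I'll ease in further.

Call:
play_rows(rows=[[0.05,0,0,0,0,0,0],[0.1,0,0,0,0,0,0],[0.15,0,0,0,0,0,0],[0.15,0,0,0,0,0,0],[0.15,0,0,0,0,0,0]])

```text
time: 22.5
tool_pos: [0.6322, 0.1638, 0.0107]
tool_rot: [-3.141, 0.002, 1.552]
contact_force: [-1.5, -7.1, 1.0]
opening: 0.0004
grip_force: 3.9
```

Call:
play_rows(rows=[[0.04,0,0,0,0,0,0],[0.08,0,0,0,0,0,0],[0.08,0,0,0,0,0,0],[0.08,0,0,0,0,0,0],[0.08,0,0,0,0,0,0],[0.08,0,0,0,0,0,0]])

```text
time: 23.1
tool_pos: [0.6322, 0.1641, 0.0108]
tool_rot: [-3.141, 0.002, 1.552]
contact_force: [-2.6, -9.2, 1.8]
opening: 0.0003
grip_force: 4.8
```

Call:
play_rows(rows=[[-0.2,0,0,0,0,0,0],[-0.5,0,0,0,0,0,0],[-0.8,0,0,0,0,0,0],[-0.8,0,-1,0,0,0,0],[-0.8,0,-3,0,0,0,0],[-0.8,0,-6,0,0,0,0],[-0.8,0,-10,0,0,0,0],[-0.8,0,-14,0,0,0,0],[-4,0,-16,0,0,0,0],[-8,0,-16,0,0,0,0],[-12,0,-16,0,0,0,0],[-12,0,-16,0,0,0,0],[-12,0,-16,0,0,0,0],[-12,0,-16,0,0,0,0]])

```text
time: 24.5
tool_pos: [0.6302, 0.047, 0.171]
tool_rot: [3.141, -0.001, 1.554]
contact_force: [0.6, -0.4, -0.5]
opening: 0.0003
grip_force: 0.0
```

Run:
```python
from h import *
P=pose("wrist"); p,d=optics.read_camera("wrist"); W=cloud(P,d); s=robot.observe(); print(s['time'],s['tool_pos'],s['contact_force'])
h=cv2.cvtColor(p,cv2.COLOR_RGB2HSV); H,S,V=[h[:,:,i].astype(int) for i in range(3)]
g=((H>55)&(H<95)&(S>60)&(abs(W[:,:,2]-.072)<.006)).astype(np.uint8)
g=cv2.morphologyEx(g,cv2.MORPH_CLOSE,np.ones((25,25)))
c=max(cv2.findContours(g,cv2.RETR_EXTERNAL,cv2.CHAIN_APPROX_NONE)[0],key=cv2.contourArea).reshape(-1,2); print('carton',cv2.minAreaRect(np.float32(onz(P,c,.072)[:,:2]*1000)))
q,_=optics.read_camera("top")
cv2.imwrite("pics/w9.png",np.hstack([cv2.resize(p,(400,300)),cv2.resize(q[120:255,125:305],(400,300))])[:,:,::-1])
```

```text
24.55 [0.63013237 0.04728644 0.17084974] [ 0.4765628  -0.00806176  0.16899108]
carton ((633.357421875, 177.94313049316406), (11.577341079711914, 58.48080062866211), 89.05498504638672)
```

View pics/w9.png

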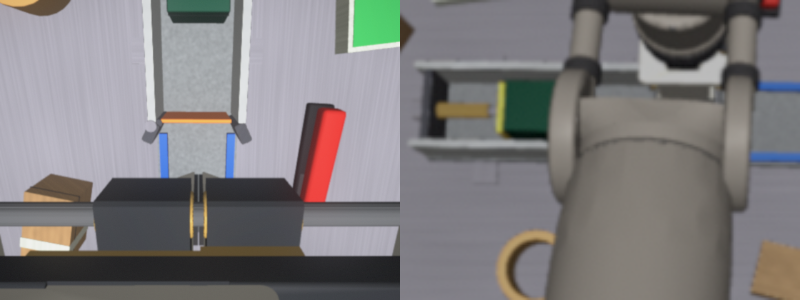

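The flap is shut across the doorway at (197,118) in the left view. In the top view the carton stands square against the yellow pad, and its centre is about 0.154 m past the flap plane. Handing in.

```bash
python3 -c "
from cell import robot
print(robot.hand_in())"
```

```text
the job is handed in; nothing more can be done
None
```

I set the green carton on the infeed, slid it through the flap and pressed it against the buffer at about 8–9 N. The last camera check showed the carton square against the pad and the flap shut behind it; I handed in at about 24.6 s, and no verdict came back.

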